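Bring the tin round to the chute and call the packer

ROBOT

A 6-joint arm with a two-finger parallel gripper is mounted at the origin on the work surface. World frame = base frame: x ahead of the robot, y to its left, z up, the work surface at z = 0. Lengths are in mm, angles in degrees, forces in N, time in s.
With the tool pointing down it reaches from about 325 to 900 mm from the base axis. Payload 6.1 kg.
Tool frame: the origin (TCP) lies where the fingers leave the gripper's body, on its centre line; the fingertips stand 70 mm ahead of it and the grasp point (between the pads) lies 51 mm ahead of it (robot.pinch_z is the distance from the TCP to the grasp point, in mm); y points along the fingers, z is the direction in which the jaws open and shut, and the axes are right-handed (so a half turn about y gives the same grasp; the last joint's range is limited). The gripper opens to 87 mm and grips with 3 to 60 N. Pads are 19 mm wide; open, the fingers measure 117 mm over their backs; the gripper's body (75 mm by 190 mm) begins 51 mm behind the grasp point.
Start: joints at [68.176, 12.628, 87.462, -0, 79.91, -7.225], TCP at [157.531, 604.814, 292.238] pointing down, gripper open.
Joint ranges: [-170.65, 170.65], [-52.31, 119.04], [5.05, 147.46], [-71.25, 251.25], [11.57, 151.72], [-153.62, 153.62]. Speed limits (degrees/s): [147.25, 147.25, 172.46, 180, 180, 180].

INTERFACE

Orientations are given as [roll, pitch, yaw] about the fixed x, y, z axes, in that order (R = Rz(yaw) Ry(pitch) Rx(roll)).
In Python, from plant import state, imaging, robot gives the robot as it stands. The module is installed in compiled form; this text tells all that it offers.
- The arm moves only by the shell command python3 -m inch 'ROWS'. ROWS is JSON, a list of rows, each a list of 5 numbers: the closure, from -1 (fully open) to 1 (shut), so that 0 is half open, then the shift along the world's x, y, z in m, then the turn about the world's z in rad. A call has 1 to 10 rows; each row shifts and turns the commanded pose from where the row before left it; what a row does not reach is not made up. A row lasts 1/10 s, in which the tool goes at most 50 mm and 8.59 degrees, less where a joint would pass 70% of its speed; a pose out of reach is approached as far as the arm can. A call is refused whole if a number of a shift passes 0.05 or a number of a turn 0.15, either way. A call with a gripper value outside its range is refused whole. The fingers move at their own pace and stop on an object; the grip force is fixed at half the most. Time passes only in rows, so rows that do not move let the fingers close. It gives the time, the measured TCP pose, the force and the opening at its end, in the units of the state.
- state(): the state, without advancing time (a new reading comes with each control period).
- imaging.grab_frame(name): name is "scene" or "top" or "wrist"; returns a dict with "frame" (384x512x3 uint8, red, green, blue), "mtx" (3x3 intrinsics, pixels), "k1" (the pictures are not rectified: a ray, as slopes to the right and down, at radius r is drawn at 1 + k1 r^2 times it, then the intrinsics apply), "view" (4x4, takes a point from world to camera coordinates); the wrist camera has in their place "mount" (4x4, takes a point from camera to tool coordinates, whose origin is the TCP and whose axes are the tool frame's). Camera axes: x right, y down, z forward; pixel columns grow to the right and rows downward; lengths in mm; the calibration is good to about 2 mm. A picture is of the moment at which its call begins: read the wrist's pose just before it. There is no depth.
- robot.finish_job(): hands the job in, once; it reports no verdict.
The state is a dict: "time_s": time; "joint_positions": joint angles; "qd": joint speeds; "joint_torque": joint torques, N m; "tcp_pos": TCP position; "tcp_rot": TCP orientation; "ft_force": force on the tool from outside, world axes, zero at the start; "ft_torque": the same for the moment, N m; "width": finger opening in mm.
Only numpy, scipy, OpenCV 4.12 (cv2) and the standard library are available. Lean on these libraries where they do the work, as an engineer would, in place of code of your own. Each camera call takes 0.05 s, during which the arm holds its last target. There are 200 camera calls.

TASK

Push on the arms of the packing carousel with a fingertip to turn it until the low round food tin stands squarely in line with the chute, so that it could slide straight out between the chute's side walls; do not pinch the arms. Then, leaving the carousel as it stands, press the call button on the table right down and let it come up again; do not press it before the tin is in place. Do not touch, lift or topple the three goods riding on the carousel, and leave the tape roll, big can and marker where they are.

Things in the scene. Friction and masses are not known exactly. Their poses are not given: they have to be found in the camera images.
- stand: Fixed stand; place and heading vary. Origin on the table on the carousel's turning axis, z up; +x (level) runs along the middle of the chute, a bare steel trough 90 mm wide between its side walls, sloping down and away from about 117 to 242 mm from the axis; its walls are at most 50 mm high, and the paddles pass above it.
- chute_mouth (a point): Middle of the chute's upper end, on the stand's +x axis 117 mm from the turning axis, 34 mm above the table (level with the deck); axes as the stand's.
- carousel: Turns freely either way on the stand's axis, no end stops; friction 0.2 N m (1.5 N at a paddle), stays where left; goods ride by friction. Plywood deck, radius 110 mm, top 34 mm above the table; hub radius 16 mm; three aluminium arms 120 degrees apart, 10 mm thick, tops 67 mm up, part it into pockets. Origin on the axis, 20 mm above the table, z up; one arm lies along +x. Paddles: see faces.
- faces_ccw: Each arm ends in an upright paddle outside the deck, 118 to 158 mm from the axis, 10 mm thick, 50 to 125 mm above the table: push there. These are the paddles' counter-clockwise halves (5 mm; seen from above), pushed on to turn the carousel clockwise. Same origin and axes as the carousel.
- faces_cw: The other halves (5 mm), on the paddles' clockwise sides, pushed on to turn the carousel counter-clockwise; same origin and axes as the carousel.
- tin: Low round food tin, bare steel with a paper band, 66 mm diameter, 55 mm tall, about 0.25 kg, loose, upright in one of the three pockets, its middle about 68 mm from the turning axis. Origin at the centre of its underside, z up.
- jar: Amber glass jar with a steel lid, 52 mm diameter, 75 mm tall, loose in another pocket; origin at the centre of its underside, z up.
- carton: Small cardboard carton, 45 x 35 mm, 72 mm tall, loose in the remaining pocket; origin at the centre of its underside, z up.
- call (a joint): Travel of the call button, m: 0 when up, 0.006 fully down; a spring brings it up, fully down takes 5 N. It counts as pressed beyond 0.0045.
- call_top (a point): Centre of the top of the call button, a round white cap of 34 mm diameter in a grey housing on the table to the right of the carousel; press straight down.
- tape: Bystander: roll of packing tape lying flat, 96 mm diameter, 48 mm tall; origin at the centre of its underside.
- big_can: Bystander: big can standing on the table, 80 mm diameter, 110 mm tall; origin at the centre of its underside.
- marker: Bystander: black marker pen lying on the table, 14 mm thick, 130 mm long along its x; origin under its middle.
Not all that is in view belongs to the job. Several things look just like the part that bears call: the one meant starts nearest to the robot's base.

How it is judged (in metres and radians):
On the way, in this order (a step that is already met when the one before it is completed fails the run):
1. the tin stands in line with the chute, carousel at rest, button still up (y of tin in the frame of chute_mouth between -0.012 and 0.012 m and x of tin in the frame of chute_mouth between -0.08 and -0.02 m and angular speed of carousel below 0.05 rad/s and value of joint call below 0.0015 m), for 0.2 s.
2. the call button is pressed down (value of joint call above 0.0045 m), for 0.02 s.
At the end, for the whole second after the job is handed in: Tin upright on the deck, its middle within 12 mm of the chute's centre line and 20 to 80 mm inside the chute mouth; jar and carton upright; carousel and tin at rest; call button pressed after that (beyond 4.5 of its 6 mm) and up again (all of step 1 and z of tin in the frame of chute_mouth between -0.005 and 0.005 m and angle between each of tin, jar, carton's own z axis and vertical below 0.1 rad and linear speed of tin below 0.02 m/s); the robot touches nothing.
It fails at once if the call button is pressed while the tin is not in line with the chute (value of joint call above 0.004 m and (y of tin in the frame of chute_mouth above 0.014 m or y of tin in the frame of chute_mouth below -0.014 m or x of tin in the frame of chute_mouth below -0.09 m)).
It fails at once if the robot touches the tin, the jar or the carton (more than 0.5 N) (contact force between any of the fingers, the arm and tin above 0.5 N or contact force between any of the fingers, the arm and jar above 0.5 N or contact force between any of the fingers, the arm and carton above 0.5 N).
It fails at once if the tin, jar or carton is lifted 15 mm, falls off the deck or topples (height (world z) of any of tin, jar, carton above 0.049 m or height (world z) of any of tin, jar, carton below 0.02 m or angle between any of tin, jar, carton's own z axis and vertical above 0.5 rad).
It fails at once if a paddle is pinched: the fingers press on both its faces at once (more than 1.5 N each) (contact force between the fingers and faces_cw above 1.5 N and contact force between the fingers and faces_ccw above 1.5 N).
It fails at once if the tape roll, big can or marker is moved more than 25 mm (distance of any of tape, big_can, marker from where it was at the start of the episode above 0.025 m).
It also fails if it takes over 64 s, if anything falls off the work surface, if the arm or the gripper's body presses on something with over 40 N, if the wrist force passes 120 N, or if a joint passes its speed limit or range.

## Working session

There is one attempt and no reset: what is moved stays moved. The work goes in short steps, Python scripts to look and compute and a shell command to move; the robot and the scene stay as the last step left them, time stands still between calls to the robot, and variables do not carry over. Pictures are saved under pics/ and viewed, about 8 in all and at most 12, crops included, and the job is handed in when it is done.

```bash
mkdir -p pics; cat > h.py <<'E'
import numpy as np,cv2
from plant import state,imaging,robot
from scipy.spatial.transform import Rotation as R
def grab(n,f):
    s=state();d=imaging.grab_frame(n)
    np.savez('pics/'+f+'.npz',frame=d['frame'],K=d['mtx'],k1=d['k1'],view=np.array(d['view']) if 'view' in d else np.linalg.inv(T(s)@np.array(d['mount'])))
    cv2.imwrite('pics/'+f+'.png',d['frame'][:,:,::-1]);return d
def T(s):
    t=np.eye(4);t[:3,:3]=R.from_euler('xyz',s['tcp_rot'],degrees=True).as_matrix();t[:3,3]=s['tcp_pos'];return t
def load(f): return np.load('pics/'+f+'.npz')
def p2w(f,u,v,z):
    d=load(f);k=float(d['k1']);K=d['K'];V=d['view']
    c=cv2.undistortPoints(np.array([[[u,v]]],float),K,np.array([k,0,0,0.]))[0,0]
    Ri=V[:3,:3].T;o=-Ri@V[:3,3];r=Ri@np.array([*c,1]);return (o+r*(z-o[2])/r[2])
def w2p(f,P):
    d=load(f);V=d['view'];return cv2.projectPoints(np.array(P,float).reshape(-1,1,3),cv2.Rodrigues(V[:3,:3])[0],V[:3,3],d['K'],np.array([float(d['k1']),0,0,0.]))[0][:,0]
def crop(f,x0,y0,x1,y1,s,o,pts=None):
    im=cv2.resize(load(f)['frame'][y0:y1,x0:x1,::-1],None,fx=s,fy=s,interpolation=cv2.INTER_CUBIC)
    if pts is not None:
        for p in w2p(f,pts): cv2.drawMarker(im,(int((p[0]-x0+.5)*s),int((p[1]-y0+.5)*s)),(0,0,255),0,10,1)
    cv2.imwrite('pics/'+o+'.png',im)
E
python3 - <<'E'
from h import *
print(state())
a=grab('top','t0');b=grab('scene','s0')
for f in('t0','s0'):
    V=load(f)['view'];print((-V[:3,:3].T@V[:3,3]).round(),V[:3,:3].round(2).tolist())
im=np.hstack([a['frame'],b['frame']])[:,:,::-1]
cv2.imwrite('pics/a.png',cv2.resize(np.vstack([a['frame'],b['frame']])[:,:,::-1],None,fx=.78,fy=.78))
cv2.imwrite('pics/t0b.png',cv2.resize(a['frame'][:,:,::-1],None,fx=1.5,fy=1.5))
E
```

```text
{'time_s': 0.0, 'joint_positions': array([ 6.81768274e+01,  1.26751289e+01,  8.75258787e+01, -3.04316955e-04,
        7.99106937e+01, -7.22498876e+00]), 'qd': array([ 0.08185357,  0.08016882, -0.00322933,  0.02201319, -0.10526153,
        0.00860442]), 'joint_torque': array([ 1.37509804e-03, -4.94603348e+01, -3.87393415e+01,  7.01000704e-02,
        5.69997984e-02, -8.11293603e-05]), 'tcp_pos': array([157.34561252, 604.36351451, 291.13730073]), 'tcp_rot': array([-9.01108520e+01,  1.37510699e-02, -1.45981435e+01]), 'ft_force': array([-1.29789418,  1.21080784,  0.1387928 ]), 'ft_torque': array([ 0.05714887,  0.01779905, -0.00113299]), 'width': 86.92684996500924}
[ 427.  -85. 1185.] [[-0.01, -1.0, -0.01], [-0.99, 0.02, -0.11], [0.11, 0.01, -0.99]]
[1308. -254.  812.] [[0.23, 0.97, -0.01], [0.68, -0.16, -0.71], [-0.7, 0.16, -0.7]]
```

View pics/t0b.png

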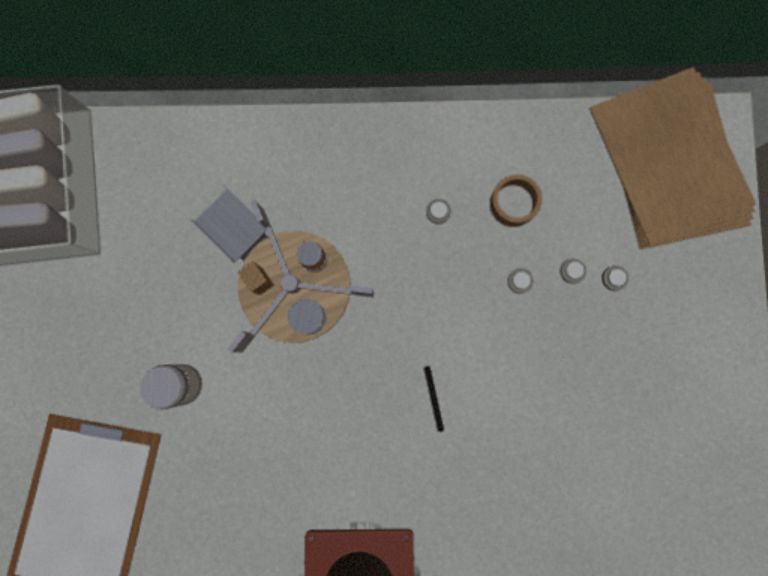

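View pics/s0.png

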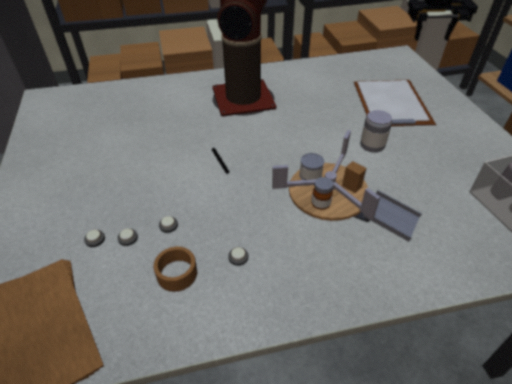

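The top view shows the carousel hub at about (290,284) in 1.5x pixels. The tin is in the lower-right pocket (306,316), the jar is at (311,254) and the carton at (255,277). The chute runs up and to the left (230,225). Candidate buttons are at (438,211), (520,281), (573,271) and (615,278).

```bash
python3 - <<'E'
from h import *
s=1.5
for n,u,v,z in [('hub',290,283,67),('tin',306,315,89),('jar',311,252,109),('carton',253,270,106),('b1',438,210,25),('b2',520,280,25),('b3',573,270,25),('b4',615,277,25),('can',163,386,110),('mk1',428,368,7),('mk2',441,430,7),('tape',517,199,48)]:
    p=p2w('t0',u/s,v/s,z);print(n,p.round(),np.hypot(*p[:2]).round())
crop('t0',120,115,260,245,5.6,'c0')
crop('s0',260,120,430,245,4.6,'c1')
E
```

```text
hub [566. 121.  67.] 578.0
tin [503.  87.  89.] 511.0
jar [617.  75. 109.] 621.0
carton [586. 181. 106.] 613.0
b1 [ 712. -165.   25.] 731.0
b2 [ 570. -321.   25.] 654.0
b3 [ 588. -424.   25.] 725.0
b4 [ 573. -504.   25.] 763.0
can [379. 337. 110.] 508.0
mk1 [ 401. -139.    7.] 425.0
mk2 [ 283. -162.    7.] 326.0
tape [ 725. -316.   48.] 791.0
```

View pics/c0.png

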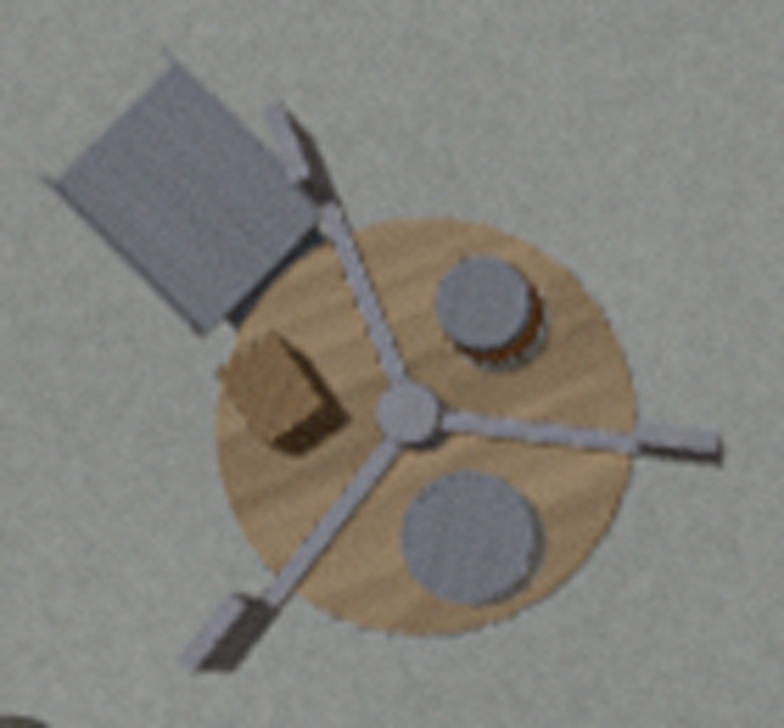

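The crop shows the hub at (408,414), the tin's top centred at (471,537), and the deck circle centred near (426,426). The chute corners are at (205,333), (322,215), (55,183) and (172,60), and the paddles are at (295,155), (682,447) and (228,632).

```bash
python3 - <<'E'
from h import *
w=lambda u,v,z:p2w('t0',120+u/5.6-.5,115+v/5.6-.5,z)
deck=w(426.5,426,34);hub=w(408,414,67);print('deck',deck.round(1),'hub',hub.round(1), 'hub75',w(408,414,75).round(1))
tin=w(471,537,89);print('tin',tin.round(1))
A=deck
for nm,u,v,zs in [('nl',205,333,(34,50)),('nr',322,215,(34,50)),('fl',55,183,(10,20)),('fr',172,60,(10,20))]:
    for z in zs: p=w(u,v,z);d=p-A;print(nm,z,p.round(1),'r',np.hypot(*d[:2]).round(1),'ang',np.degrees(np.arctan2(d[1],d[0])).round(1))
for nm,p in [('tin',tin),('pad1',w(272,108,125)),('pad2',w(722,438,125)),('pad3',w(185,660,125)),('arm1',w(330,222,67)),('arm2',w(638,440,67)),('arm3',w(278,598,67)),('jar',w(483,302,109)),('carton',w(265,375,106))]:
    d=p-A;print(nm,p.round(1),'r',np.hypot(*d[:2]).round(1),'ang',np.degrees(np.arctan2(d[1],d[0])).round(1))
E
```

```text
deck [564.  119.9  34. ] hub [566.3 123.5  67. ] hub75 [565.3 122.   75. ]
tin [502.  88.  89.]
nl 34 [614.8 235.9  34. ] r 126.6 ang 66.4
nl 50 [612.2 231.4  50. ] r 121.5 ang 66.6
nr 34 [676.6 175.2  34. ] r 125.5 ang 26.2
nr 50 [673.1 171.6  50. ] r 120.8 ang 25.4
fl 10 [701.4 324.   10. ] r 246.0 ang 56.1
fl 20 [699.  320.6  20. ] r 241.9 ang 56.1
fr 10 [768.2 262.2  10. ] r 248.9 ang 34.9
fr 20 [765.3 259.3  20. ] r 244.8 ang 34.7
tin [502.  88.  89.] r 69.7 ang -152.7
pad1 [710.2 179.4 125. ] r 157.8 ang 22.1
pad2 [545.2 -37.9 125. ] r 159.0 ang -96.8
pad3 [443.3 217.6 125. ] r 155.3 ang 141.0
arm1 [665.8 163.7  67. ] r 110.8 ang 23.3
arm2 [551.3   7.1  67. ] r 113.6 ang -96.4
arm3 [474.4 188.1  67. ] r 112.6 ang 142.7
jar [615.8  79.1 109. ] r 65.9 ang -38.2
carton [581.8 186.2 106. ] r 68.7 ang 75.0
```

View pics/c1.png

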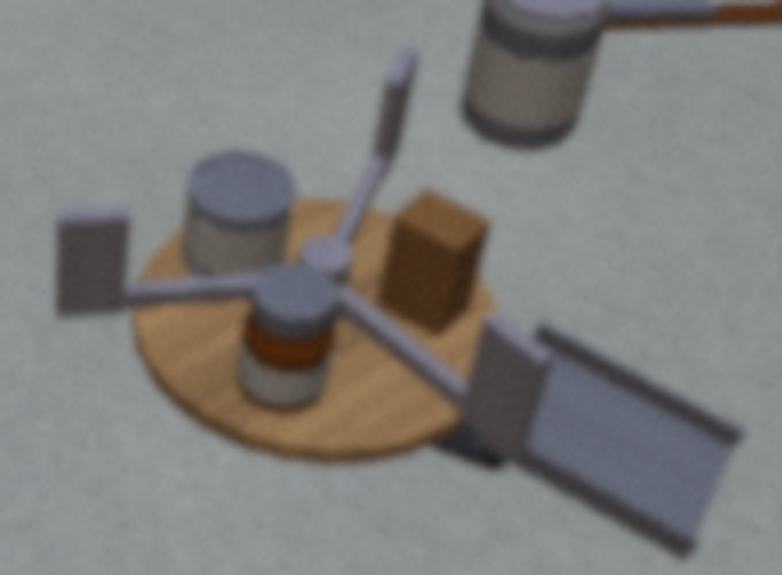

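I pick b2 at (520,280) as the button: it is 654 mm from the base and the other three are 725 mm or more. For the carousel, I'll turn it about 162° clockwise by pushing the paddle at 142° on its counter-clockwise face, with the fingers shut and low enough to clear the goods. First I move over to the start of the push.

```bash
python3 -m inch '[[1,0.027,-0.0415,0,0],[1,0.027,-0.0415,0,0],[1,0.027,-0.0415,0,0],[1,0.027,-0.0415,0,0],[1,0.027,-0.0415,0,0],[1,0.027,-0.0415,0,0],[1,0.027,-0.0415,0,0],[1,0.027,-0.0415,0,0],[1,0.027,-0.0415,0,0],[1,0.022,-0.0415,0,0]]'; python3 -m inch '[[1,0.012,-0.021,0,0],[1,0,0,0,0],[1,0,0,0,0]]'
python3 - <<'E'
from h import *
grab('wrist','w0');crop('t0',335,175,425,200,6,'b0');grab('top','t1')
a=cv2.imread('pics/w0.png')
b=cv2.resize(load('t0')['frame'][165:205,330:430,::-1],(512,205),interpolation=cv2.INTER_CUBIC)
cv2.imwrite('pics/w0b.png',np.vstack([a,b]))
E
```

```text
time_s: 1.1
tcp_pos: [423.3, 187.8, 292.1]
tcp_rot: [-90.0, -0.0, -14.6]
ft_force: [0.1, 1.7, 0.9]
width: 14.9
time_s: 1.4
tcp_pos: [434.4, 168.5, 291.8]
tcp_rot: [-90.0, 0.1, -14.7]
ft_force: [-0.2, 0.8, -0.3]
width: 1.1
```

View pics/w0b.png

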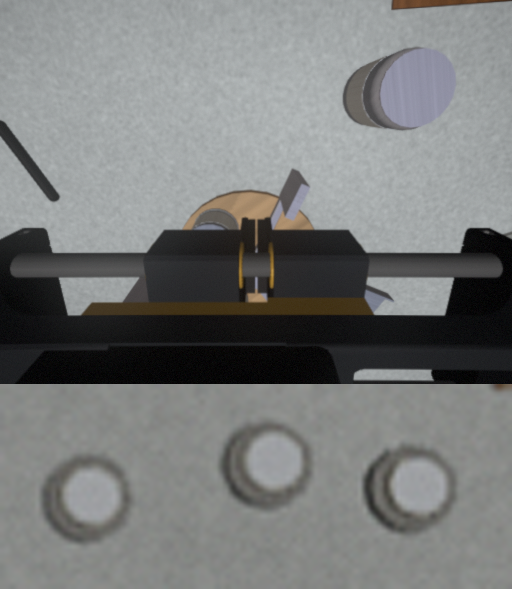

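```bash
python3 -m inch '[[1,0,0,-0.04,0],[1,0,0,-0.04,0],[1,0,0,-0.04,0],[1,0,0,-0.026,0],[1,0,0,0,0],[1,0,0,0,0]]'
python3 - <<'E'
from h import *
a=np.radians(np.arange(160,-1,-4));p=np.c_[564.5+140*np.cos(a),120.5+140*np.sin(a)]
q=np.round(p); d=np.diff(q,axis=0)/1000
for i in range(0,40,10): print([[1,x,y,0,0] for x,y in d[i:i+10].round(3).tolist()])
print(q[0],q[-1])
E
```

```text
time_s: 2.1
tcp_pos: [434.2, 169.7, 146.6]
tcp_rot: [-90.0, 0.0, -14.5]
ft_force: [0.5, 0.3, 1.1]
width: 0.4
[[1, 0.004, 0.009, 0, 0], [1, 0.004, 0.009, 0, 0], [1, 0.005, 0.009, 0, 0], [1, 0.005, 0.008, 0, 0], [1, 0.006, 0.007, 0, 0], [1, 0.007, 0.008, 0, 0], [1, 0.007, 0.007, 0, 0], [1, 0.007, 0.006, 0, 0], [1, 0.008, 0.006, 0, 0], [1, 0.008, 0.005, 0, 0]]
[[1, 0.009, 0.004, 0, 0], [1, 0.009, 0.004, 0, 0], [1, 0.009, 0.004, 0, 0], [1, 0.01, 0.002, 0, 0], [1, 0.009, 0.002, 0, 0], [1, 0.01, 0.002, 0, 0], [1, 0.01, 0.0, 0, 0], [1, 0.009, 0.0, 0, 0], [1, 0.01, 0.0, 0, 0], [1, 0.01, -0.002, 0, 0]]
[[1, 0.009, -0.002, 0, 0], [1, 0.01, -0.002, 0, 0], [1, 0.009, -0.004, 0, 0], [1, 0.009, -0.004, 0, 0], [1, 0.008, -0.004, 0, 0], [1, 0.009, -0.005, 0, 0], [1, 0.008, -0.006, 0, 0], [1, 0.007, -0.006, 0, 0], [1, 0.007, -0.007, 0, 0], [1, 0.007, -0.008, 0, 0]]
[[1, 0.006, -0.007, 0, 0], [1, 0.005, -0.008, 0, 0], [1, 0.005, -0.009, 0, 0], [1, 0.004, -0.009, 0, 0], [1, 0.004, -0.009, 0, 0], [1, 0.003, -0.009, 0, 0], [1, 0.002, -0.009, 0, 0], [1, 0.002, -0.01, 0, 0], [1, 0.001, -0.01, 0, 0], [1, 0.0, -0.01, 0, 0]]
[433. 168.] [704. 120.]
```

```bash
python3 -m inch '[[1,0.003,0.008,0,0],[1,0.002,0.004,0,0],[1,0.002,0.004,0,0],[1,0.002,0.004,0,0],[1,0.002,0.004,0,0],[1,0.005,0.009,0,0],[1,0.006,0.007,0,0],[1,0.007,0.008,0,0],[1,0.007,0.007,0,0],[1,0.007,0.006,0,0]]'; python3 -m inch '[[1,0,0,0,0]]'
python3 - <<'E'
from h import *
grab('top','t2');crop('t2',120,115,260,245,4,'c2')
E
```

```text
time_s: 3.1
tcp_pos: [478.1, 230.5, 146.0]
tcp_rot: [-90.0, 0.0, -14.6]
ft_force: [-1.0, -1.3, 0.4]
width: 0.2
time_s: 3.2
tcp_pos: [478.7, 230.8, 146.4]
tcp_rot: [-89.9, -0.0, -14.6]
ft_force: [0.0, 0.0, 1.0]
width: 0.4
```

View pics/c2.png

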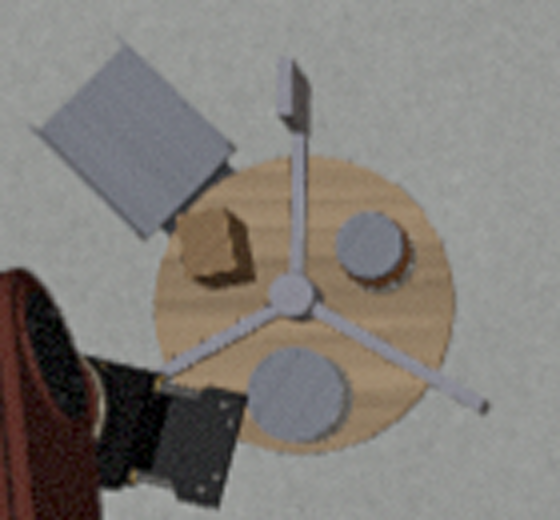

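The carousel has turned about 21° clockwise with the goods riding along, and the fingertip is on the paddle. I'll carry on with the push.

```bash
python3 -m inch '[[1,0.008,0.006,0,0],[1,0.008,0.005,0,0],[1,0.009,0.004,0,0],[1,0.009,0.004,0,0],[1,0.009,0.004,0,0],[1,0.01,0.002,0,0],[1,0.009,0.002,0,0],[1,0.01,0.002,0,0],[1,0.01,0,0,0],[1,0.009,0,0,0]]'; python3 -m inch '[[1,0.01,0,0,0],[1,0.01,-0.002,0,0],[1,0.009,-0.002,0,0],[1,0.01,-0.002,0,0],[1,0.009,-0.004,0,0],[1,0.009,-0.004,0,0],[1,0.008,-0.004,0,0],[1,0.009,-0.005,0,0],[1,0.008,-0.006,0,0],[1,0.007,-0.006,0,0]]'
```

```text
time_s: 4.25
tcp_pos: [569.4, 258.8, 146.1]
tcp_rot: [-90.0, 0.0, -14.6]
ft_force: [-2.0, -0.2, 0.8]
width: 0.3
time_s: 5.25
tcp_pos: [658.3, 223.3, 146.3]
tcp_rot: [-90.0, -0.0, -14.6]
ft_force: [-2.1, 0.8, 0.1]
width: 0.2
```

```bash
python3 -m inch '[[1,0.007,-0.007,0,0],[1,0.007,-0.008,0,0],[1,0.006,-0.007,0,0],[1,0.005,-0.008,0,0],[1,0.005,-0.009,0,0],[1,0.004,-0.009,0,0],[1,0.004,-0.009,0,0],[1,0.003,-0.009,0,0],[1,0.002,-0.009,0,0],[1,0.002,-0.01,0,0]]'; python3 -m inch '[[1,0.001,-0.01,0,0],[1,0,0,0,0]]'
python3 - <<'E'
from h import *
grab('top','t3');grab('scene','s3');crop('t3',120,115,260,245,4.5,'c3')
E
```

```text
time_s: 6.25
tcp_pos: [702.7, 138.2, 146.3]
tcp_rot: [-90.0, -0.0, -14.6]
ft_force: [-0.9, 1.5, 0.2]
width: 0.4
time_s: 6.45
tcp_pos: [704.0, 126.8, 146.3]
tcp_rot: [-90.0, -0.0, -14.7]
ft_force: [-0.7, 0.5, -0.3]
width: 0.5
```

View pics/c3.png

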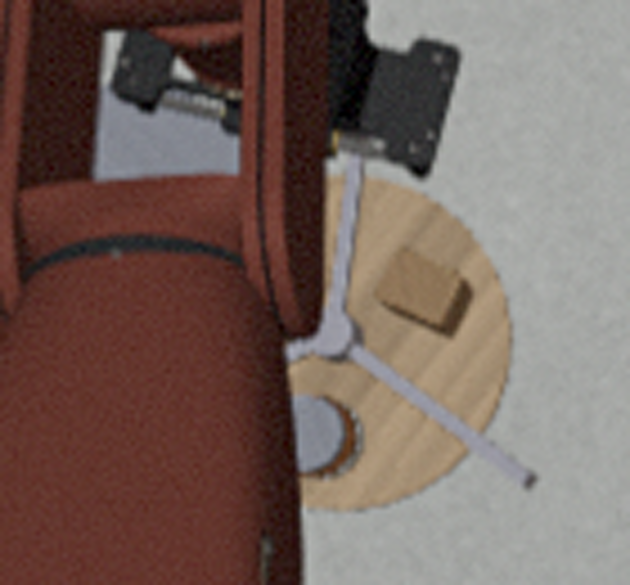

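The arm hides the tin. The carousel arms are visible from the hub at (332,333) to (357,165) and to (515,470), so I'll compute the carousel angle from those.

```bash
python3 - <<'E'
from h import *
w=lambda u,v,z:p2w('t3',120+u/4.5-.5,115+v/4.5-.5,z)
for u,v in [(356,170),(345,250),(500,459),(430,408)]:
    d=w(u,v,67)-np.array([564.5,120.5,67]);print(np.hypot(*d[:2]).round(1),np.degrees(np.arctan2(d[1],d[0])).round(1))
d=np.array(state()['tcp_pos'])-[564.5,120.5,0];print(np.hypot(*d[:2]),np.degrees(np.arctan2(d[1],d[0])))
crop('s3',260,90,430,245,4.6,'d3')
E
```

```text
106.8 -7.8
54.9 -8.0
131.7 -127.1
77.1 -127.3
139.461868569161 3.1535991823941276
```

View pics/d3.png

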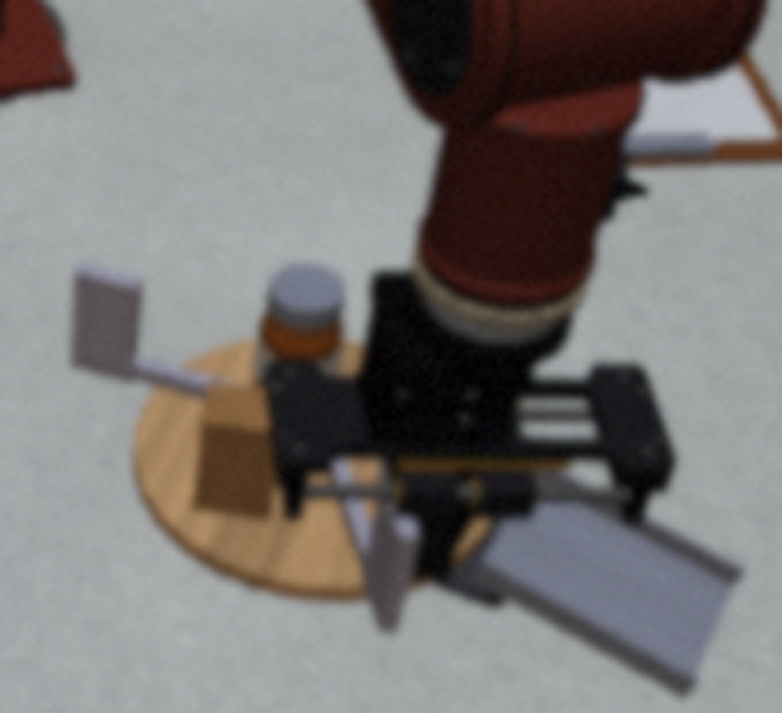

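```bash
python3 -m inch '[[1,0,-0.005,0,0],[1,0,-0.005,0,0],[1,0,-0.005,0,0],[1,-0.001,-0.005,0,0],[1,0,-0.003,0,0],[1,0,0,0,0],[1,0,0.01,0,0],[1,0,0.01,0,0]]'; python3 -m inch '[[1,0,0,0.04,0],[1,0,0,0.04,0],[1,0,0,0.04,0],[1,-0.017,-0.046,0,0],[1,-0.017,-0.046,0,0],[1,-0.017,-0.046,0,0],[1,-0.017,-0.046,0,0],[1,-0.017,-0.046,0,0],[1,-0.017,-0.046,0,0],[1,-0.017,-0.046,0,0]]';python3 -m inch '[[1,-0.014,-0.046,0,0],[1,0,-0.046,0,0],[1,0,0,0,0]]'
python3 - <<'E'
from h import *
grab('top','t4');grab('scene','s4');crop('t4',120,115,260,245,5.6,'c4')
E
```

```text
time_s: 7.35
tcp_pos: [702.7, 126.3, 146.3]
tcp_rot: [-90.0, -0.0, -14.6]
ft_force: [-0.4, -0.1, 0.2]
width: 0.5
time_s: 8.35
tcp_pos: [583.1, -196.9, 266.6]
tcp_rot: [-90.0, -0.0, -14.5]
ft_force: [0.7, -0.5, -0.2]
width: 0.6
time_s: 8.65
tcp_pos: [568.9, -293.1, 266.6]
tcp_rot: [-90.1, -0.1, -14.9]
ft_force: [-0.3, 1.0, 0.8]
width: 0.3
```

View pics/c4.png

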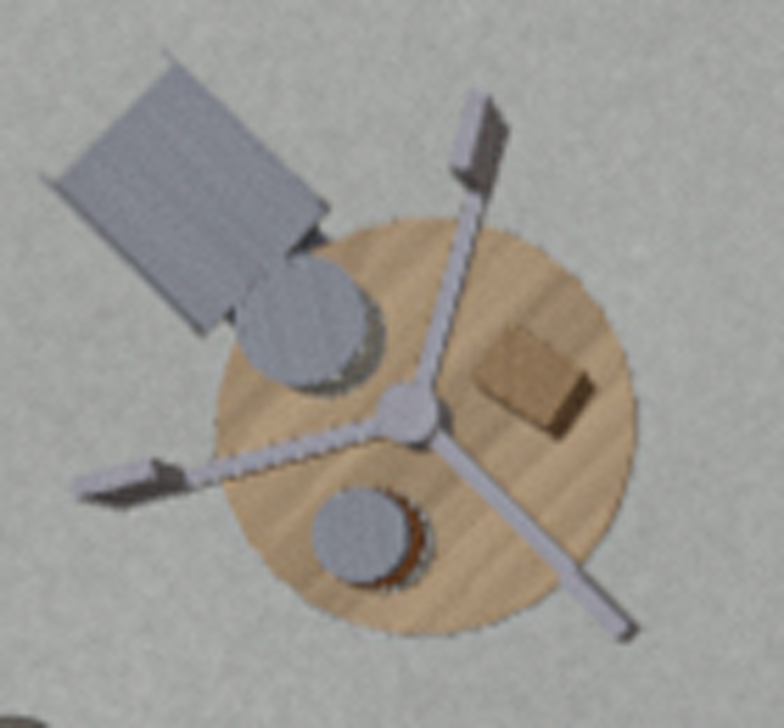

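The tin's top is now centred near (302,323) in front of the chute, and all three goods are upright.

```bash
python3 - <<'E'
from h import *
w=lambda u,v,z:p2w('t4',120+u/5.6-.5,115+v/5.6-.5,z)
A=np.array([564.5,120.5])
t=w(302,323,89);d=t[:2]-A;print('tin',t.round(1),np.hypot(*d).round(1),np.degrees(np.arctan2(d[1],d[0])).round(1))
for u,v in [(470,205),(440,320),(200,480),(300,450),(560,565)]:
    e=w(u,v,67)[:2]-A;print('arm',np.degrees(np.arctan2(e[1],e[0])).round(1))
for h in (44,45,46):
    c,s=np.cos(np.radians(h)),np.sin(np.radians(h));print(h,'x',(d@[c,s]-117).round(1),'y',(d@[-s,c]).round(1))
# enlarge: project model outlines for heading 45 and tin circle
crop('s4',270,130,430,250,5,'d4a')
h=np.radians(45.0);R2=np.array([[np.cos(h),-np.sin(h)],[np.sin(h),np.cos(h)]])
P=[]
for f,x0,y0,x1,y1,o in [('t4',120,115,220,205,'e1'),('s4',270,130,430,250,'e2')]:
    th=np.linspace(0,2*np.pi,60)
    pts=[[*(A+R2@[r,y]),z] for y in(-45,45) for r,z in [(117,34),(242,8)]]+[[*(A+R2@[r,0]),34] for r in range(0,118,13)]
    pts+= [[t[0]+33*np.cos(q),t[1]+33*np.sin(q),89] for q in th[::3]]+[[A[0]+110*np.cos(q),A[1]+110*np.sin(q),34] for q in th[::2]]
    crop(f,x0,y0,x1,y1,{'e1':6,'e2':4.8}[o],o,pts)
E
python3 -c "
import cv2,numpy as np
a=cv2.imread('pics/e1.png');b=cv2.imread('pics/e2.png');print(a.shape,b.shape)
b=cv2.resize(b,(600,450));cv2.imwrite('pics/e.png',cv2.resize(np.vstack([a,b]),None,fx=.6,fy=.6))"
```

```text
tin [610.1 172.4  89. ] 69.1 48.7
arm -14.6
arm -14.8
arm 105.6
arm 105.2
arm -135.7
44 x -48.2 y 5.6
45 x -48.1 y 4.4
46 x -48.0 y 3.2
(540, 600, 3) (576, 768, 3)
```

View pics/e1.png

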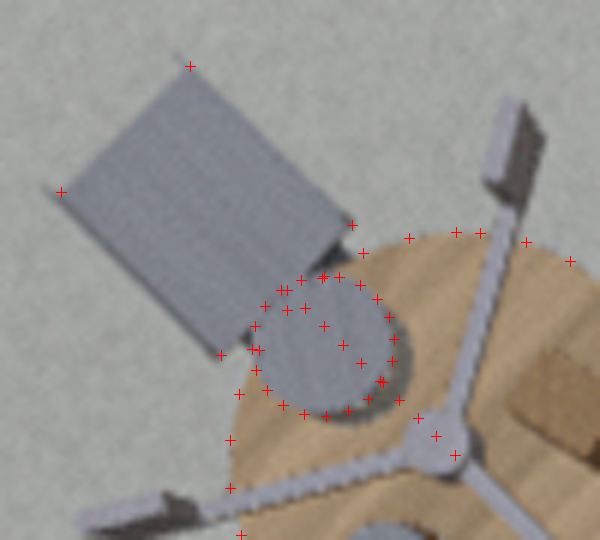

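View pics/e2.png

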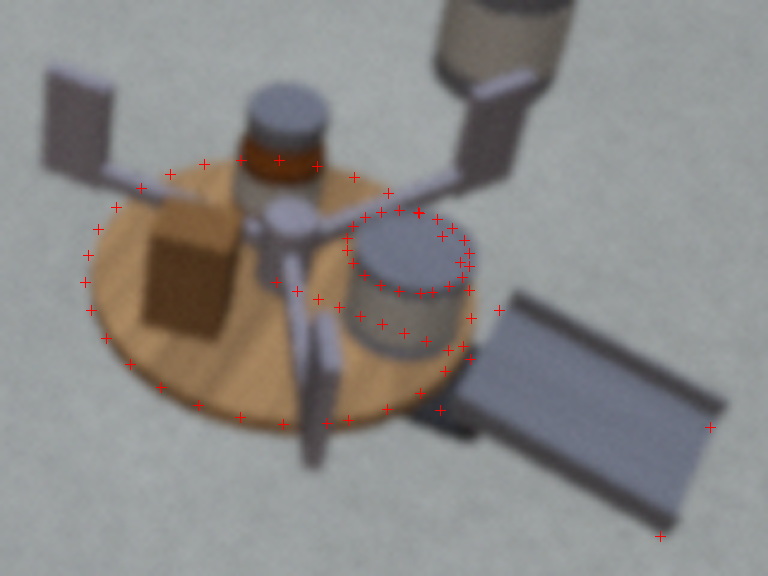

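Heading 45° fits the chute in both views. The tin is about 4 to 6 mm off centre (y = +4 in the top view), which is inside the 12 mm tolerance. A further 4° nudge costs little, so I'll centre it better.

```bash
python3 -m inch '[[1,0,0.046,0,0],[1,0.014,0.046,0,0],[1,0.017,0.046,0,0],[1,0.017,0.046,0,0],[1,0.017,0.046,0,0],[1,0.017,0.046,0,0],[1,0.017,0.046,0,0],[1,0.017,0.046,0,0],[1,0.017,0.046,0,0],[1,0,0,0,0]]'; python3 -m inch '[[1,0,0.005,-0.04,0],[1,0,0,-0.04,0],[1,0,0,-0.04,0],[1,0,0,0,0]]'; python3 -m inch '[[1,0,-0.01,0,0],[1,0,-0.008,0,0],[1,0,-0.005,0,0],[1,0,-0.004,0,0],[1,0,-0.003,0,0],[1,-0.001,-0.003,0,0],[1,0,0,0,0],[1,0,0,0,0]]'; python3 -c "
from h import *
print(state()['tcp_pos'])"
```

```text
time_s: 9.75
tcp_pos: [702.1, 135.1, 265.7]
tcp_rot: [-89.8, 0.0, -14.1]
ft_force: [-0.4, -0.6, 0.7]
width: 0.5
time_s: 10.15
tcp_pos: [697.1, 132.2, 138.3]
tcp_rot: [-90.2, 0.7, -14.5]
ft_force: [-1.7, 0.5, -1.7]
width: -0.0
time_s: 10.95
tcp_pos: [701.3, 97.7, 146.1]
tcp_rot: [-90.0, 0.0, -14.6]
ft_force: [0.5, 0.0, -0.1]
width: 0.5
[701.345606    97.73367318 146.08362486]
```

```bash
python3 -m inch '[[1,0,-0.002,0,0],[1,0,-0.002,0,0],[1,0,0,0,0],[1,0,0.01,0,0],[1,0,0.015,0,0],[1,0,0,0,0]]'; python3 -m inch '[[1,0,0,0.04,0],[1,0,0,0.04,0],[1,0,0,0.04,0],[1,-0.017,-0.046,0,0],[1,-0.017,-0.046,0,0],[1,-0.017,-0.046,0,0],[1,-0.017,-0.046,0,0],[1,-0.017,-0.046,0,0],[1,-0.017,-0.046,0,0],[1,-0.017,-0.046,0,0]]';python3 -m inch '[[1,-0.014,-0.046,0,0],[1,0,-0.046,0,0],[1,0,0,0,0],[1,0,0,0,0]]'
python3 - <<'E'
from h import *
grab('top','t5');grab('scene','s5')
A=np.array([564.5,120.5])
h=np.radians(45.0);R2=np.array([[np.cos(h),-np.sin(h)],[np.sin(h),np.cos(h)]])
t=A+R2@[69,0];th=np.linspace(0,2*np.pi,20,endpoint=False)
crop('t5',120,115,220,205,6,'f1',[[t[0]+33*np.cos(q),t[1]+33*np.sin(q),89] for q in th])
crop('s5',150,0,512,250,1.66,'f2')
a=cv2.imread('pics/f1.png');b=cv2.imread('pics/s5.png')
# button seen from the wrist and the scene
B=p2w('t5',520/1.5,280/1.5,25);print(B,w2p('s5',B))
E
```

```text
time_s: 11.55
tcp_pos: [701.3, 121.4, 146.2]
tcp_rot: [-90.0, 0.0, -14.5]
ft_force: [0.4, -0.3, -0.5]
width: 0.2
time_s: 12.55
tcp_pos: [581.7, -204.6, 266.5]
tcp_rot: [-90.0, -0.0, -14.6]
ft_force: [0.9, 0.3, -1.0]
width: 0.5
time_s: 12.95
tcp_pos: [568.3, -295.9, 266.0]
tcp_rot: [-90.0, 0.0, -14.7]
ft_force: [-0.4, 0.2, -0.4]
width: 0.5
[ 569.65557232 -321.15427088   25.        ] [[167.23216028 219.64207565]]
```

View pics/f1.png

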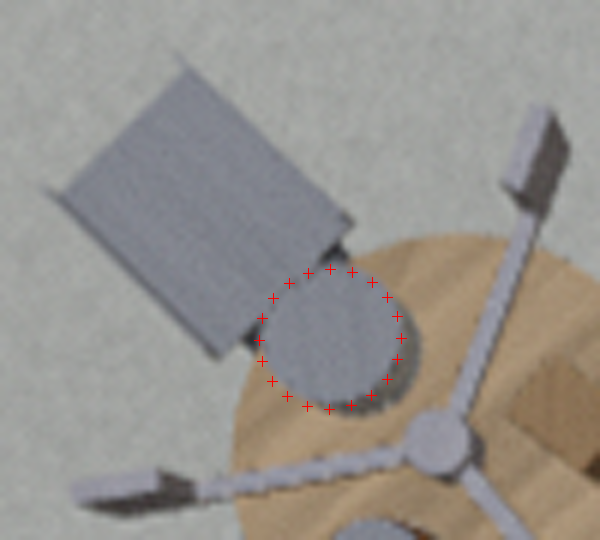

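The tin's top coincides with the target circle on the chute centre line. That was my last picture, so I'll locate the cap numerically by triangulating its bright blob from the first top and scene frames.

```bash
python3 - <<'E'
from h import *
from scipy.optimize import least_squares
pix={}
for f,(u,v) in {'t0':(346,186),'s0':(168,222)}.items():
    g=load(f)['frame'].astype(float).mean(2);x0,y0=u-14,v-14
    w=g[y0:y0+28,x0:x0+28];bg=np.median(w);th=(w.max()+bg)/2
    n,l,st,c=cv2.connectedComponentsWithStats((w>th).astype(np.uint8))
    i=1+np.argmax(st[1:,4]);pix[f]=c[i]+[x0,y0];print(f,pix[f],st[i],bg,w.max())
r=least_squares(lambda P:np.r_[w2p('t0',P)[0]-pix['t0'],w2p('s0',P)[0]-pix['s0']],[570,-321,25]);print(r.x,r.fun)
for z in(15,25,35):print(z,p2w('t0',*pix['t0'],z).round(1),p2w('s0',*pix['s0'],z).round(1))
print(state()['tcp_pos'])
E
```

```text
t0 [347.44155844 186.33766234] [11 10 10 10 77] 136.33333333333334 164.33333333333334
s0 [167.046875 220.328125] [ 9  9 10  8 64] 142.0 172.0
[ 570.80042294 -322.6528951    24.02128868] [-0.34123031 -0.02550817 -0.30431374 -0.01525817]
15 [ 571.8 -325.5   15. ] [ 562.6 -322.7   15. ]
25 [ 570.6 -323.4   25. ] [ 572.  -321.8   25. ]
35 [ 569.4 -321.4   35. ] [ 581.3 -320.9   35. ]
[ 568.77715584 -293.99658252  266.0492072 ]
```

The cap top triangulates to (571,-322.5,24), with a blob about 31 mm across against the 34 mm given. I'll come down above it and then press until the force rises.

```bash
python3 -m inch '[[1,0.002,-0.028,0,0],[1,0,0,-0.04,0],[1,0,0,-0.04,0],[1,0,0,-0.04,0],[1,0,0,-0.036,0],[1,0,0,0,0],[1,0,0,0,0],[1,0,0,0,0]]'; python3 -m inch '[[1,0,0,-0.004,0],[1,0,0,-0.004,0],[1,0,0,-0.003,0],[1,0,0,-0.002,0],[1,0,0,0,0]]'; python3 -m inch '[[1,0,0,-0.001,0],[1,0,0,0,0]]'
```

```text
time_s: 13.85
tcp_pos: [572.4, -323.4, 113.3]
tcp_rot: [-90.1, -0.2, -14.5]
ft_force: [0.4, -0.3, 0.6]
width: 0.4
time_s: 14.35
tcp_pos: [570.2, -323.1, 96.7]
tcp_rot: [-90.0, 0.0, -14.6]
ft_force: [-0.2, 0.3, 0.3]
width: 0.5
time_s: 14.55
tcp_pos: [570.5, -323.2, 96.1]
tcp_rot: [-90.0, 0.0, -14.6]
ft_force: [0.6, -0.6, 0.2]
width: 0.4
```

```bash
python3 -m inch '[[1,0,0,-0.002,0],[1,0,0,-0.002,0],[1,0,0,0,0]]'; python3 -m inch '[[1,0,0,-0.002,0],[1,0,0,0,0]]'; python3 -m inch '[[1,0,0,-0.002,0],[1,0,0,0,0]]'
```

```text
time_s: 14.85
tcp_pos: [570.5, -323.2, 92.1]
tcp_rot: [-90.0, 0.0, -14.6]
ft_force: [-0.8, -1.0, 1.0]
width: 0.8
time_s: 15.05
tcp_pos: [570.6, -323.3, 90.3]
tcp_rot: [-90.0, -0.0, -14.6]
ft_force: [-0.9, 0.1, 2.8]
width: 0.3
time_s: 15.25
tcp_pos: [570.7, -323.3, 88.4]
tcp_rot: [-90.0, -0.0, -14.6]
ft_force: [-0.6, 0.0, 3.4]
width: 0.8
```

```bash
python3 -m inch '[[1,0,0,-0.002,0],[1,0,0,0,0]]'; python3 -m inch '[[1,0,0,-0.001,0],[1,0,0,0,0]]'
```

```text
time_s: 15.45
tcp_pos: [570.7, -323.3, 86.4]
tcp_rot: [-90.0, -0.0, -14.6]
ft_force: [-1.0, 0.9, 4.3]
width: 0.3
time_s: 15.65
tcp_pos: [570.7, -323.3, 86.0]
tcp_rot: [-90.0, -0.0, -14.6]
ft_force: [-1.5, 1.6, 7.7]
width: 0.2
```

The force climbed steadily to about 5 N and then stiffened to 7.7 N, so the button is at its stop. I'll lift off and check that it came up and that the tin has stayed put.

```bash
python3 -m inch '[[1,0,0,-0.001,0],[1,0,0,0,0]]'; python3 -m inch '[[1,0,0,0.005,0],[1,0,0,0.02,0],[1,0,0,0.04,0],[1,0,0,0.04,0],[1,0,-0.04,0.04,0],[1,-0.04,0,0,0],[1,-0.04,0,0,0],[1,-0.04,0,0,0],[1,-0.04,0,0,0],[1,0,0,0,0]]'; python3 -m inch '[[1,0,0,0,0],[1,0,0,0,0]]'
python3 - <<'E'
from h import *
grab('top','t6');grab('scene','s6')
a,b=load('t5')['frame'],load('t6')['frame']
print('carousel area change',np.abs(a[115:245,120:260].astype(int)-b[115:245,120:260]).mean(), np.abs(load('t4')['frame'][115:245,120:260].astype(int)-b[115:245,120:260]).mean())
for f,(u,v) in {'t0':(346,186),'t6':(346,186),'s0':(168,222),'s6':(168,222)}.items():
    w=load(f)['frame'].astype(float).mean(2)[v-12:v+12,u-12:u+12];th=(w.max()+np.median(w))/2
    n,l,st,c=cv2.connectedComponentsWithStats((w>th).astype(np.uint8));i=1+np.argmax(st[1:,4]);print(f,c[i],st[i])
print(state()['ft_force'],state()['tcp_pos'])
E
```

```text
time_s: 15.85
tcp_pos: [570.8, -323.3, 86.0]
tcp_rot: [-90.0, -0.0, -14.6]
ft_force: [-4.0, 3.1, 14.0]
width: 0.6
time_s: 16.85
tcp_pos: [406.3, -357.7, 222.9]
tcp_rot: [-89.9, 0.2, -14.7]
ft_force: [-0.0, -0.2, 0.2]
width: 0.6
time_s: 17.05
tcp_pos: [411.3, -358.7, 224.7]
tcp_rot: [-90.0, -0.1, -14.6]
ft_force: [-0.0, -0.3, 1.1]
width: 0.4
carousel area change 13.274139194139194 15.120952380952382
t0 [13.44155844 12.33766234] [ 9  8 10 10 77]
t6 [13.48717949 12.29487179] [ 9  8 10 10 78]
s0 [10.86567164 10.35820896] [ 6  7 11  8 67]
s6 [10.85507246 10.27536232] [ 6  6 11  9 69]
[-0.13989754 -0.03753264  0.84326561] [ 411.55444524 -358.60816294  224.65834255]
```

The cap is back up, since its blob matches the first frame. The carousel region differs more than I'd expect, so I'll check whether that is brightness and noise or actual motion.

```bash
python3 - <<'E'
from h import *
def reg(f,x0=120,y0=115,x1=260,y1=245): return cv2.GaussianBlur(load(f)['frame'][y0:y1,x0:x1].astype(np.float32).mean(2),(0,0),1.2)
A=np.array([564.5,120.5]);h=np.radians(45.)
for a,b in [('t5','t6'),('t4','t6'),('t4','t5')]:
    p,q=reg(a),reg(b);m=q.mean()/p.mean();d=np.abs(q-p*m);print(a,b,'gain',m.round(3),'resid mean',d.mean().round(2),'max',d.max().round(1))
# rotation of the carousel t?->t6: sample deck/arm ring about axis in a polar profile at z=67, r=100
an=np.radians(np.arange(0,360,.5))
prof=lambda f,r:cv2.remap(cv2.GaussianBlur(load(f)['frame'].astype(np.float32).mean(2),(0,0),.8),*[w2p(f,np.c_[A[0]+r*np.cos(an),A[1]+r*np.sin(an),np.full(an.size,67.)]).astype(np.float32)[:,i] for i in (0,1)],cv2.INTER_LINEAR).ravel()
for a in ('t4','t5'):
    for r in (60,80,100):
        p,q=prof(a,r),prof('t6',r);p=p/p.mean();q=q/q.mean()
        s=[np.abs(np.roll(p,k)-q).mean() for k in range(-24,25)];print(a,r,'rot deg',(np.argmin(s)-24)*.5,min(s).round(3))
E
```

```text
t5 t6 gain 0.913 resid mean 0.61 max 3.7
t4 t6 gain 0.913 resid mean 2.74 max 77.8
t4 t5 gain 1.001 resid mean 2.74 max 84.5
t4 60 rot deg -5.0 0.012
t4 80 rot deg -5.0 0.01
t4 100 rot deg -4.5 0.016
t5 60 rot deg 0.0 0.006
t5 80 rot deg 0.0 0.006
t5 100 rot deg 0.0 0.004
```

The difference is only a 0.91 brightness gain. The carousel has turned 0.0° since the check where the tin was in line. I'm handing in.

```bash
python3 -c "
from plant import robot
print(robot.finish_job())"
```

```text
the job is handed in; nothing more can be done
None
```

The job is handed in with the tin in line with the chute and the call button pressed once and up again; the hand-in gave no verdict.

**Carousel:** I pushed one paddle with the shut fingertips and turned the carousel about 162° clockwise. After the first push the tin sat 4–6 mm off the chute's centre line, so I nudged it about 4.7° further. The last top picture put the tin's top on the target circle, about 1 mm off centre and roughly 48 mm inside the chute mouth. The tin, jar and carton looked upright in the pictures.

**Button:** I pressed the one nearest the base (about 655 mm away). The force climbed to about 5 N and then to 14 N with no further travel, so it was right down. I pressed only after the tin was in place.

**Last checks:**
- The cap appears at the same pixels as in the first frames, so it came back up.
- Pictures before and after the press show 0.0° of carousel rotation.
- Those two pictures first disagreed, but the difference was only an 8.7% change in brightness.
- The arm was clear of everything, with about 1 N of force noise.

I did not measure the positions of the tape roll, big can and marker again at the end; the arm's path kept clear of them.

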